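# Load a holding tray into the hot-holding cabinet

### The job

Pick up the loaded steel holding tray by its handle and slide it into the empty lower bay of the holding cabinet, its side flanges in the runners, until it is fully home. Both ramekins must stay upright in the tray, and the other things on the counter must be left where they are. Let go of the tray when it is in.

Things in the scene. Friction and masses are not known exactly. Their poses are not given: they have to be found in the camera images.
- tray: Loaded stainless tray on the counter, 160 g; tub 156 (x) x 84 (y) x 44 mm high, wall and floor 3 mm. A flat flange 4 mm thick runs along the top of both long sides (z 40 to 44 mm), 104 mm wide over both. Origin: centre of the underside; x points from the handle end to the nose, which enters the bay first; z up. Holds two ramekins in a row along x. Three like trays in the cabinet are fixed.
- tray_handle (a point): Grip point: middle of the tray's black handle, (-108, 0, 32) mm in the tray frame, axes the same. A straight level block, x -130 to -84 mm, 22 mm wide (y), 26 mm high (z 19 to 45 mm), upright parallel sides to pinch across y. The loaded tray (about 0.36 kg, centre of mass near its middle) hangs from it: grip firmly (25 N or more), carry it level.
- ramekin_front: White porcelain ramekin, diameter 71 mm, 44 mm high, 100 g, standing loose in the tray's handle half. Origin: centre of its underside, z up.
- ramekin_rear: Ramekin of the same size standing loose in the tray's nose half. Origin: centre of its underside, z up.
- bay (a point): Tray origin when home in the empty bay; axes then the tray's (x into the cabinet, level). The bay is the lower one of the left or the right column. C-shaped runners take the flanges: 3 mm play each side; the sliding tray may ride 0 to 6 mm above its resting height; the first 22 mm flare by 4 mm at the sides and 6 mm above and below. The rear wall stops the nose 2 mm beyond this point.
- bay_mouth (a point): Middle of the empty bay's 89 mm high front opening, in the plane of the cabinet's front, 78 mm in front of bay, same axes; a tray that is home has only its handle outside. Fixed handles of other trays stick out 52 mm from the front, 125 mm above it and 125 mm to one side. A gripper that hangs straight down strikes the upper one; one leaning back 30 to 45 degrees to the handle end passes.
- column_full: The cabinet column with both bays taken, 170 (x) x 125 (y) x 256 mm high, fixed beside the free column on a base 40 mm high, so the cabinet's top is 296 mm over the counter: go round or over it. Origin: centre of the column's underside; x points to its rear. Note the room's shelf above the counter's back: underside 473 mm up, from world x = 0.59 m on; keep the wrist from it.
- label_roll: Bystander: roll of yellow tape, diameter 73 mm, 25 mm high, flat on the counter. Origin: centre of its underside.
- tongs: Bystander: steel tongs, 270 mm long (y), 37 mm high, flat on the counter. Origin: centre of the underside.
- pepper_mill: Bystander: brown pepper mill, diameter 58 mm, 150 mm high. Origin: centre of its underside.
- salt_shaker: Bystander: salt shaker, diameter 44 mm, 90 mm high. Origin: centre of its underside.
- bottle_a: Bystander: squeeze bottle, diameter 62 mm, 213 mm high, at the back. Origin: centre of its underside.
- bottle_b: Bystander: squeeze bottle, diameter 62 mm, 213 mm high, at the back. Origin: centre of its underside.

How it is judged:
By the outcome, as a careful person would: the job done as asked, in the order asked, and still so for the second after the job is handed in, with the robot touching nothing.
It also fails if it takes over 58 s, if anything falls off the work surface, if the arm or the gripper's body presses on something with over 40 N, if the wrist force passes 120 N, or if a joint passes its speed limit or range.

### The arm

A 6-joint arm with a two-finger parallel gripper is mounted at the origin on a cart in front of the work surface, level with it; the furniture and walls round the work are solid. World frame = base frame: x ahead of the robot, y to its left, z up, the work surface at z = 0. Lengths are in mm, angles in rad, forces in N, time in s.
With the tool pointing down it reaches from about 325 to 925 mm from the base axis. Payload 3.1 kg.
Tool frame: the origin (TCP) lies midway between the tips of the shut fingers; the grasp point (between the pads) lies 19 mm behind it; z points along the fingers, y is the line along which they close (so a half turn about z gives the same grasp; the last joint's range is limited). The gripper opens to 85 mm and grips with 20 to 120 N. Pads are 22 mm wide; open, the fingers measure 114 mm over their backs; the gripper's body (76 mm by 85 mm) begins 54 mm behind the grasp point. The pads swing forward as they close: fully open they stand 13 mm farther back than shut.
Start: joints at [1.145, 0.217, 1.613, -0, 1.311, -0.112], TCP at [192.904, 594.498, 231.3] pointing down, gripper open.
Joint ranges: [-2.75, 2.75], [-0.78, 2.1], [0.31, 2.55], [-1.13, 4.27], [0.13, 2.63], [-2.58, 2.58]. Speed limits (rad/s): [2.79, 2.79, 3.14, 3.14, 3.14, 3.14].

### API

Orientations are given as a unit quaternion [w, x, y, z].
In Python, from station import arm gives the robot as it stands.
- The arm moves only by the tool apply_moves, never from a script. Its arguments are lists of equal length, an entry for each row: "jaw": the finger opening in mm, from 0 to 85.4; "translation": the shift along the tool's x, y, z scaled (see below), a list of three; "angular": the turn, a rotation vector about the tool's x, y, z scaled (see below), a list of three. In form: {"jaw": [jaw, ...], "translation": [[x, y, z], ...], "angular": [[rx, ry, rz], ...]}. A call has 1 to 12 rows; each row is the pose to reach, as a shift and turn from the pose commanded when the call began, along the tool's axes at that moment; what a row does not reach only later rows make up. The controller multiplies each number of a shift by 250 mm and each number of a turn by 0.5 rad. A row lasts 1/10 s, in which the tool goes at most 50 mm and 8.59 degrees, less where a joint would pass 70% of its speed; a pose out of reach is approached as far as the arm can. A call with a number of a shift or a turn outside -1 to 1 is refused whole. A call with a gripper value outside its range is refused whole. The fingers move at their own pace and stop on an object; "force" is the grip in N (left out, the last holds). Time passes only in rows, so rows that repeat a pose let the fingers close. It gives the time, the measured TCP pose, the force, the opening and the grip force at its end, in the units of the state.
- arm.get_obs(): the state, without advancing time (a new reading comes with each control period).
- arm.camera(name): name is "scene" or "top" or "wrist"; returns a dict with "pixels" (420x560x3 uint8, red, green, blue), "fovy" (degrees; the focal length in pixels is half the picture's height over the tangent of half this angle, whatever the lens; pixels are square), "cx", "cy" (the principal point, pixels), "R" (3x3) and "t" (3): a world point X has camera coordinates R X + t. Camera axes: x right, y down, z forward; pixel columns grow to the right and rows downward; lengths in mm; the calibration is good to about 2 mm. A picture is of the moment at which its call begins. There is no depth.
- arm.finish_job(): hands the job in; it is judged then, once.
Trained networks look in a picture, given as the dict that the camera call returned (one of the last four; its "shot" number tells which), for a name from the list of things; names that differ only in an ending like _2 or _b are one class to them, and where a whole thing is asked for, a point or a joint stands for the part that bears it (a point fixed in the world has none). Each returns a list of dicts, best first, with "p" (0 to 1); they miss things now and then, are a little off and sometimes report something else, mostly with a low value. They report only what shows in the picture. A call takes as long as a camera call.
- arm.outline_of(thing, picture): "mask" (420x560 bool, what is visible of it) and "rect" ([centre column, centre row, width, height] in pixels, round what is visible of it).
- arm.tip_of(thing, picture): "uv" ([column, row] in pixels: a listed point, or the origin of a listed thing).
The state is a dict: "time_s": time; "q": joint angles; "qd": joint speeds; "joint_torque": joint torques, N m; "tcp_pos": TCP position; "orientation": TCP orientation; "wrist_force": force on the tool from outside, world axes, zero at the start; "ft_torque": the same for the moment, N m; "grip_width": finger opening in mm; "grip_force": force on a finger pad.
Only numpy, scipy, OpenCV 4.12 (cv2) and the standard library are available. Lean on these libraries where they do the work, as an engineer would, in place of code of your own. Each camera call takes 0.05 s, during which the arm holds its last target. There are 200 camera calls.

## Working session

There is one attempt and no reset: what is moved stays moved. The work goes in short steps, Python scripts to look and compute and a tool call to move; the robot and the scene stay as the last step left them, time stands still between calls to the robot, and variables do not carry over. Pictures are saved under pics/ and viewed, at most 10 in all, crops included, and the job is handed in when it is done.

Besides the shell and the picture viewer there is one more tool, called after ">>>" as name(argument=value, ...), one argument or row to a line, values as JSON. apply_moves: Moves the arm, as the interface text tells. Its arguments: {"type":"object","properties":{"jaw":{"type":"array","items":{"type":"number"}},"translation":{"type":"array","items":{"type":"array","items":{"type":"number"}}},"angular":{"type":"array","items":{"type":"array","items":{"type":"number"}}},"force":{"type":"number"}},"required":["jaw","translation","angular"]}

```bash
mkdir -p pics; ls; cat > h.py <<'E'
import numpy as np, cv2
from station import arm
from scipy.spatial.transform import Rotation as Ro
def K(c):
    f=c["pixels"].shape[0]/2/np.tan(np.radians(c["fovy"])/2)
    return f
def ray(c,uv):
    f=K(c);R=np.array(c["R"]);t=np.array(c["t"])
    d=R.T@np.array([(uv[0]-c["cx"])/f,(uv[1]-c["cy"])/f,1]);return -R.T@t,d/np.linalg.norm(d)
def tri(rs):
    A=sum(np.eye(3)-np.outer(d,d) for o,d in rs);b=sum((np.eye(3)-np.outer(d,d))@o for o,d in rs)
    p=np.linalg.solve(A,b);return p,[round(float(np.linalg.norm((np.eye(3)-np.outer(d,d))@(p-o))),1) for o,d in rs]
def proj(c,X):
    x=np.array(c["R"])@np.array(X,float)+np.array(c["t"]);f=K(c);return np.array([f*x[0]/x[2]+c["cx"],f*x[1]/x[2]+c["cy"]])
def onz(r,z): o,d=r; return o+d*(z-o[2])/d[2]
def Rt(o): return Ro.from_quat([o[1],o[2],o[3],o[0]]).as_matrix()
E
python3 - <<'E'
from h import *
cs={n:arm.camera(n) for n in("scene","top","wrist")}
cv2.imwrite("pics/a.png",np.vstack([np.hstack([cs["scene"]["pixels"],cs["top"]["pixels"]])])[:,:,::-1])
for n in("scene","top"): cv2.imwrite(f"pics/{n}.png",cs[n]["pixels"][:,:,::-1])
for T in "tray tray_handle ramekin_front ramekin_rear bay bay_mouth column_full label_roll tongs pepper_mill salt_shaker bottle_a".split():
    L=[]
    for n,c in cs.items():
        for r in arm.tip_of(T,c)[:2]:
            print(T,n,np.round(r["uv"],1),round(r["p"],2),np.round(onz(ray(c,r["uv"]),0))); 
        r=arm.tip_of(T,c)[:1]
        if r and r[0]["p"]>.4: L.append(ray(c,r[0]["uv"]))
    if len(L)>1: print("   TRI",*[np.round(v,1) for v in tri(L)])
print(arm.get_obs())
for n,c in cs.items(): print(n,c["fovy"],np.round(-np.array(c["R"]).T@c["t"]))
E
```

```text
pics
tray scene [298.9 260.5] 0.59 [522. -69.   0.]
tray top [318.8 228.8] 0.96 [520. -75.   0.]
   TRI [516.3 -74.3  12.4] [0. 0.]
tray_handle scene [304.5 298. ] 0.67 [ 471. -151.    0.]
tray_handle top [348.4 252. ] 0.66 [ 471. -162.    0.]
tray_handle top [267.2 162.8] 0.23 [689. 101.   0.]
   TRI [ 463.8 -159.4   22.1] [1. 1.]
ramekin_front scene [299.2 276.6] 0.69 [ 495. -102.    0.]
ramekin_front top [326.4 235.6] 0.85 [505. -98.   0.]
   TRI [504.5 -97.7 -11.6] [4.3 4.3]
ramekin_rear scene [297.3 250.6] 0.6 [536. -45.   0.]
ramekin_rear top [199.1 283.6] 0.23 [316. 208.   0.]
bay scene [195.8 159.7] 0.93 [498. 364.   0.]
bay_mouth scene [201.1 177.5] 0.6 [475. 296.   0.]
bay_mouth top [195.5 225.7] 0.91 [467. 256.   0.]
   TRI [450.5 240.7  62.2] [0.6 0.6]
column_full scene [239.2 149.2] 0.62 [620. 327.  -0.]
column_full scene [219. 255.] 0.42 [381.  56.   0.]
column_full top [189.2 174.2] 0.67 [613. 311.   0.]
   TRI [604.1 303.7  25.4] [1.5 1.5]
label_roll scene [195.  159.6] 0.72 [496. 366.   0.]
label_roll scene [219.  257.5] 0.66 [377.  50.   0.]
label_roll top [349.7 25
[... 1017 characters left out ...]
46047e-01]), 'qd': array([ 0.00030347,  0.00158661,  0.0017705 , -0.00196625, -0.00031918,
       -0.00066478]), 'joint_torque': array([ 2.46214067e-04, -3.96875668e+01, -3.04241645e+01, -1.16077108e-04,
        8.83772918e-04,  9.17356942e-06]), 'tcp_pos': array([192.91229681, 594.50716381, 231.30565063]), 'orientation': array([-7.83485632e-06,  1.56244184e-01,  9.87718459e-01,  1.42167767e-05]), 'wrist_force': array([-0.11169217, -0.31771701, -0.18761642]), 'ft_torque': array([0.00225247, 0.04212042, 0.00010382]), 'grip_force': 0.0, 'grip_width': 85.48003798199689}
scene 51.94449384740609 [ 152. -466.  855.]
top 49.39057457452944 [ 135.  -33. 1183.]
wrist 67.47180071549758 [118. 619. 372.]
```

View pictures.

View pics/scene.png

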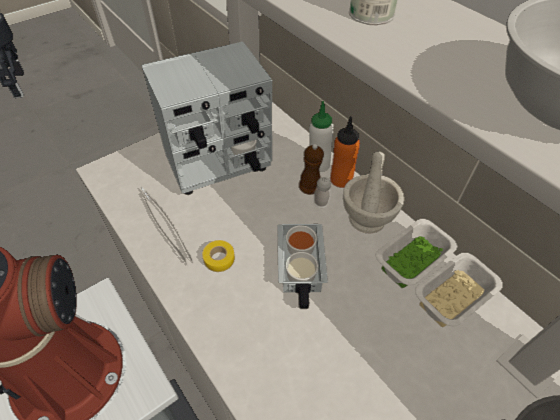

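View pics/top.png

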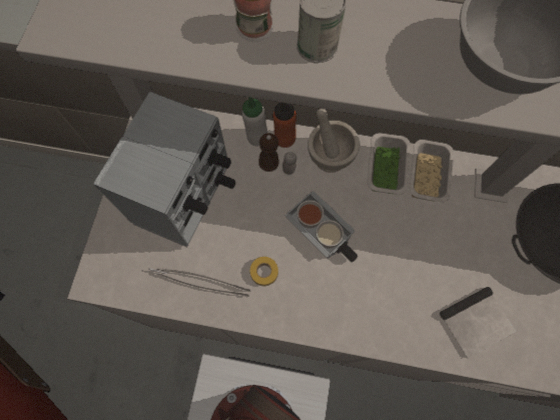

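```bash
python3 - <<'E'
import cv2,numpy as np
a=cv2.imread("pics/scene.png")[35:205,135:285];b=cv2.imread("pics/top.png")[85:255,95:245]
im=np.hstack([cv2.resize(np.clip(x*g,0,255).astype('uint8'),None,fx=2.66,fy=3.5,interpolation=3) if 0 else cv2.resize(np.clip(x.astype(float)*g,0,255).astype('uint8'),None,fx=2.66,fy=2.66,interpolation=2) for x,g in((a,1),(b,1.5))])
cv2.imwrite("pics/crop.png",im)
E
```

```text
(no output)
```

View pics/crop.png

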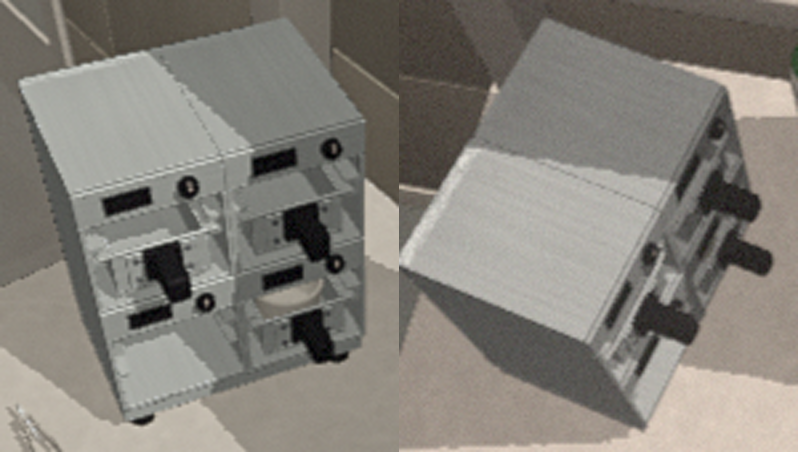

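```bash
python3 - <<'E'
from h import *
from scipy.optimize import least_squares
cs={n:arm.camera(n) for n in("scene","top")}
P={"scene":[(162.1,108.3),(271.5,80.9),(143.3,65.8),(242.1,42.5)],"top":[(166.8,213.6),(217.2,117.7),(96.5,184.6),(151.4,92.5)]}
for i in range(4): print(*[np.round(v,1) for v in tri([ray(cs[n],P[n][i]) for n in P])])
print("botFL",*[np.round(v,1) for v in tri([ray(cs["scene"],(182,192.1)),ray(cs["top"],(185.6,245.9))])])
def cor(p):
    a=np.array([np.cos(p[2]),np.sin(p[2]),0]);b=np.array([-a[1],a[0],0]);o=np.array([p[0],p[1],p[3]])
    return [o+x*a+y*b for x,y in((0,62.5),(0,-187.5),(170,62.5),(170,-187.5))]
f=lambda p:np.concatenate([proj(cs[n],X)-u for n in P for X,u in zip(cor(p),P[n])])
for fix in (0,1):
    g=(lambda q:f([*q,296])) if fix else f
    s=least_squares(g,[450,241,1.36] if fix else [450,241,1.36,296]);print(np.round(s.x,3),np.degrees(s.x[2]),np.round(s.fun,1))
# fixed handles
for T in("tray_handle","tray","bay_mouth","bay"):
  for n in cs:
    for r in arm.tip_of(T,cs[n])[:5]: print(T,n,np.round(r["uv"],1),round(r["p"],2))
m={n:arm.outline_of("tray",cs[n]) for n in cs}
for n in m: print([(np.round(r["rect"]),round(r["p"],2)) for r in m[n]])
m={n:arm.outline_of("tray_handle",cs[n]) for n in cs}
for n in m: print([(np.round(r["rect"]),round(r["p"],2)) for r in m[n]])
E
```

```text
[398.6 248.3 295.9] [0.2 0.2]
[642.8 200.4 288.5] [0.3 0.3]
[435.  411.6 296. ] [0.8 0.8]
[674.4 361.7 295.8] [1.3 1.3]
botFL [402.  262.9  20.4] [0.7 0.7]
[459.9   237.256   1.36  291.829] 77.91271889871065 [ 0.1  1.   0.9 -0.9 -1.1  0.9  1.5  0.2 -0.5  0.5  0.8 -0.6 -1.5  0.2
 -0.3 -0.3]
[458.089 234.525   1.36 ] 77.93597414450812 [-0.5  0.4  1.  -1.7 -1.8  0.1  1.4 -0.7  0.1  0.9  1.6 -0.7 -1.3  0.5
  0.1 -0.4]
tray_handle scene [303.1 300.7] 0.84
tray scene [298.9 259.6] 0.82
tray top [319.2 230.6] 0.8
tray top [198.5 283.7] 0.16
bay_mouth scene [202.6 180.4] 0.64
bay_mouth scene [320.2 204.8] 0.28
bay_mouth scene [303.5 300.6] 0.15
bay_mouth top [194.2 225.7] 0.83
bay scene [193.9 158.2] 0.72
bay scene [160.3 222.4] 0.67
[(array([303., 265.,  50.,  90.]), 0.92)]
[(array([321., 228.,  70.,  71.]), 0.58)]
[(array([302., 267.,  45.,  78.]), 0.64)]
[(array([321., 225.,  67.,  66.]), 0.96)]
```

>>> apply_moves(
  jaw=[85,85,85,85,85,85,85],
  translation=[
    [-0.47,-0.83,-0.56],
    [-0.47,-0.83,-0.56],
    [-0.47,-0.83,-0.56],
    [-0.47,-0.83,-0.56],
    [-0.47,-0.83,-0.56],
    [-0.47,-0.83,-0.56],
    [-0.47,-0.83,-0.56],
  ],
  angular=[
    [0,0,1],
    [0,0,1],
    [0,0,1],
    [0,0,1],
    [0,0,1],
    [0,0,1],
    [0,0,1],
  ],
)

```text
time_s: 5.15
tcp_pos: [242.0, 359.8, 374.8]
orientation: [0.001, 0.397, 0.918, 0.003]
wrist_force: [-0.4, 0.9, 0.4]
grip_width: 84.9
grip_force: 0.0
```

```bash
cat >> h.py <<'E'
def toolR(yaw,lean):  # tool x along +a (tilted), z leaning forward
    a=np.array([np.cos(yaw),np.sin(yaw),0]);Z=np.array([0,0,1.])
    x=a*np.cos(lean)+Z*np.sin(lean);z=a*np.sin(lean)-Z*np.cos(lean)
    return np.stack([x,np.cross(z,x),z],1)
def plan(p,R,p0=None,R0=None):
    s=arm.get_obs()
    R0=Rt(s["orientation"]) if R0 is None else R0;p0=s["tcp_pos"] if p0 is None else p0
    t=R0.T@(np.array(p)-p0)/250;w=Ro.from_matrix(R0.T@R).as_rotvec()/.5
    print("t",s["time_s"],"pos",np.round(s["tcp_pos"],1),"q",np.round(s["q"],2),"F",np.round(s["wrist_force"],1),"grip",np.round([s["grip_width"],s["grip_force"]],1))
    print("shift",np.round(t,3),"ang",np.round(w,3),"rows",np.linalg.norm(t)*5,np.linalg.norm(w)*.5/np.radians(8.59))
E
python3 - <<'E'
from h import *
plan([400,0,330],toolR(np.radians(58),np.radians(20)))
E
```

```text
t 5.15 pos [242.  359.8 374.8] q [ 0.82 -0.3   1.85 -0.    1.58  0.06] F [-0.4  0.9  0.4] grip [84.9  0. ]
shift [-1.482 -0.525  0.176] ang [-0.446  0.586  2.598] rows 7.911257422425421 9.00523313375229
```

>>> apply_moves(
  jaw=[85,85,85,85,85,85],
  translation=[
    [-0.9,-0.3,0.05],
    [-0.9,-0.3,0.05],
    [-0.9,-0.3,0.05],
    [-0.9,-0.3,0.05],
    [-0.9,-0.3,0.05],
    [-0.9,-0.3,0.05],
  ],
  angular=[
    [0,0,1],
    [0,0,1],
    [0,0,1],
    [0,0,1],
    [0,0,1],
    [0,0,1],
  ],
)

```text
time_s: 5.75
tcp_pos: [341.9, 142.9, 357.4]
orientation: [-0.0, 0.613, 0.79, -0.001]
wrist_force: [-0.1, 1.5, 0.3]
grip_width: 85.1
grip_force: 0.0
```

```bash
python3 - <<'E'
from h import *
plan([440,-110,300],toolR(np.radians(62),np.radians(20)))
E
```

```text
t 5.75 pos [341.9 142.9 357.4] q [ 0.21 -0.44  1.98 -0.    1.61 -0.04] F [-0.1  1.5  0.3] grip [85.1  0. ]
shift [-1.077  0.13   0.231] ang [-0.26   0.67   1.462] rows 5.5456886376891035 5.431665532645575
```

>>> apply_moves(
  jaw=[85,85,85,85,85,85,85],
  translation=[
    [-1,0.13,0.23],
    [-1,0.13,0.23],
    [-1,0.13,0.23],
    [-1,0.13,0.23],
    [-1,0.13,0.23],
    [-1,0.13,0.23],
    [-1,0.13,0.23],
  ],
  angular=[
    [0,0.67,1],
    [0,0.67,1],
    [0,0.67,1],
    [0,0.67,1],
    [0,0.67,1],
    [0,0.67,1],
    [0,0.67,1],
  ],
)

```text
time_s: 6.45
tcp_pos: [436.0, -87.6, 299.7]
orientation: [-0.133, 0.779, 0.605, 0.1]
wrist_force: [0.3, 0.4, 0.9]
grip_width: 84.5
grip_force: 0.0
```

```bash
python3 - <<'E'
from h import *
c=arm.camera("wrist");cv2.imwrite("pics/w1.png",c["pixels"][:,:,::-1])
np.save("c1.npy",{k:v for k,v in c.items() if k!="pixels"},allow_pickle=True)
for T in "tray tray_handle ramekin_front ramekin_rear bay_mouth".split():
    for r in arm.tip_of(T,c)[:2]: print(T,np.round(r["uv"],1),round(r["p"],2),np.round(onz(ray(c,r["uv"]),{"tray_handle":32,"tray":0,"bay_mouth":62}.get(T,3)),1))
plan([430,-200,300],toolR(np.radians(58),np.radians(35)))
E
```

```text
tray [348.5 211.3] 0.69 [519.8 -71.7   0. ]
tray_handle [320.1 283.7] 0.75 [ 455.8 -156.5   32. ]
tray_handle [436.5  64.9] 0.7 [671.5  88.8  32. ]
ramekin_front [340.6 234.8] 0.66 [ 500.6 -101.6    3. ]
ramekin_rear [360.9 187.9] 0.71 [544.1 -43.5   3. ]
bay_mouth [437.  110.9] 0.28 [643.2  23.3  62. ]
t 6.75 pos [435.6 -86.1 302. ] q [-0.55 -0.16  1.9   0.28  1.58 -0.33] F [ 0.1  0.3 -0.4] grip [84.7  0. ]
shift [-0.426  0.083 -0.14 ] ang [-0.437  0.599  0.514] rows 2.282033695686469 3.0099035529087854
```

View pics/w1.png

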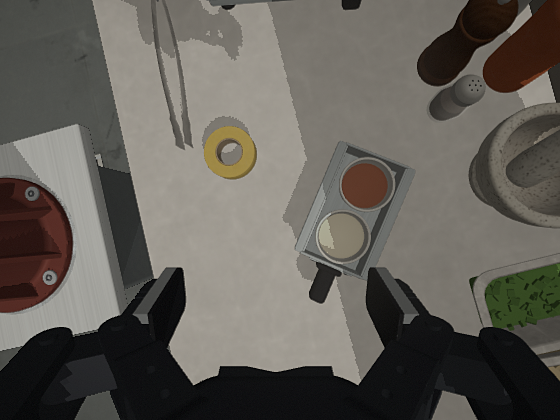

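```bash
python3 - <<'E'
from h import *
from scipy.optimize import least_squares
c=np.load("c1.npy",allow_pickle=True).item();c["pixels"]=np.zeros((420,560,3))
uv=[(344,142),(414,167),(369,280),(296,247)]
M=[(78,52,44),(78,-52,44),(-78,-52,44),(-78,52,44)]
def f(p):
    q=np.array([[np.cos(p[2]),-np.sin(p[2])],[np.sin(p[2]),np.cos(p[2])]])
    return np.concatenate([proj(c,[*(q@m[:2]+p[:2]),m[2]+p[3]])-u for m,u in zip(M,uv)])
for g,x0 in((f,[518,-72,1.02,0]),(lambda p:f([*p,0]),[518,-72,1.02])):
    s=least_squares(g,x0);print(np.round(s.x,3),np.degrees(s.x[2]),np.round(s.fun,1))
p=s.x
for m in ((-130,0,45),(-108,0,32),(-84,0,45),(0,0,0)):
    q=np.array([[np.cos(p[2]),-np.sin(p[2])],[np.sin(p[2]),np.cos(p[2])]]);X=[*(q@m[:2]+p[:2]),m[2]];print(m,np.round(X,1),np.round(proj(c,X),1))
E
```

```text
[524.708 -70.247   0.936 -12.698] 53.6149226370673 [-2.4 -1.4  1.6  2.6  0.2 -1.5  0.6  0.3]
[522.524 -69.982   0.936] 53.62324356426341 [-2.9 -3.5  3.4  1.4  0.5  0.6 -1.3  1.5]
(-130, 0, 45) [ 445.4 -174.6   45. ] [316.2 301.3]
(-108, 0, 32) [ 458.5 -156.9   32. ] [322.2 283.6]
(-84, 0, 45) [ 472.7 -137.6   45. ] [330.  268.8]
(0, 0, 0) [522.5 -70.    0. ] [350.1 209.7]
```

```bash
python3 - <<'E'
from h import *
yaw=np.radians(54);L=np.radians(43);R=toolR(yaw,L)
a=np.array([np.cos(yaw),np.sin(yaw),0]);G=np.array([522.5,-70,32])-113*a
plan(G+(19-75)*R[:,2],R)
E
```

```text
t 6.75 pos [435.6 -86.1 302. ] q [-0.55 -0.16  1.9   0.28  1.58 -0.33] F [ 0.1  0.3 -0.4] grip [84.7  0. ]
shift [-0.681  0.163  0.729] ang [-0.545  0.878  0.606] rows 5.05082406856361 3.9949180436963063
```

>>> apply_moves(
  jaw=[85,85,85,85,85,85,85],
  translation=[
    [-0.4,0.08,0.2],
    [-0.68,0.163,0.73],
    [-0.68,0.163,0.73],
    [-0.68,0.163,0.73],
    [-0.68,0.163,0.73],
    [-0.68,0.163,0.73],
    [-0.68,0.163,0.73],
  ],
  angular=[
    [-0.54,0.88,0.6],
    [-0.54,0.88,0.6],
    [-0.54,0.88,0.6],
    [-0.54,0.88,0.6],
    [-0.54,0.88,0.6],
    [-0.54,0.88,0.6],
    [-0.54,0.88,0.6],
  ],
)

```text
time_s: 7.45
tcp_pos: [433.1, -192.5, 71.6]
orientation: [-0.169, 0.829, 0.422, 0.326]
wrist_force: [-0.1, 0.1, 0.5]
grip_width: 85.0
grip_force: 0.0
```

```bash
python3 - <<'E'
from h import *
c=arm.camera("wrist");cv2.imwrite("pics/w2.png",c["pixels"][:,:,::-1])
np.save("c2.npy",{k:v for k,v in c.items() if k!="pixels"},allow_pickle=True)
for T in "tray tray_handle".split():
    for r in arm.tip_of(T,c)[:2]: print(T,np.round(r["uv"],1),round(r["p"],2),np.round(onz(ray(c,r["uv"]),{"tray_handle":32,"tray":0,"bay_mouth":62}.get(T,3)),1))
s=arm.get_obs();print(s["time_s"],s["tcp_pos"],s["q"]);print(np.round(Rt(s["orientation"]),3))
E
```

```text
tray_handle [279.4 222.7] 0.78 [ 459.3 -157.6   32. ]
7.6 [ 435.03504165 -194.51522212   75.05570708] [-1.00510115  0.26525393  2.08322163  0.73807199  1.22853472 -0.79621843]
[[ 0.426  0.811  0.401]
 [ 0.595 -0.585  0.551]
 [ 0.681  0.004 -0.732]]
```

View pics/w2.png

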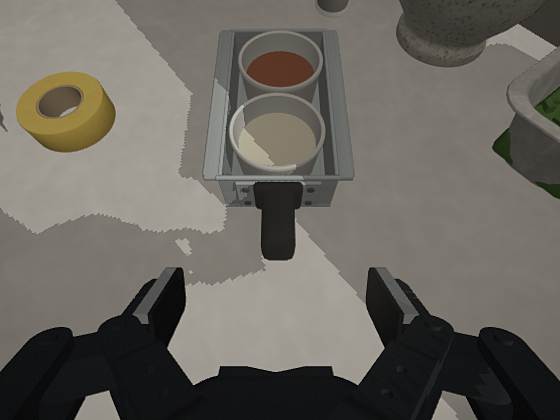

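```bash
python3 - <<'E'
from h import *
from scipy.optimize import least_squares
c=np.load("c2.npy",allow_pickle=True).item();c["pixels"]=np.zeros((420,560,3))
uv=[(221,30),(338,30),(354,180),(204,180),(262,259),(296,259)]
M=[(78,52,44),(78,-52,44),(-78,-52,44),(-78,52,44),(-130,11,25),(-130,-11,25)]
def f(p):
    q=np.array([[np.cos(p[2]),-np.sin(p[2])],[np.sin(p[2]),np.cos(p[2])]])
    return np.concatenate([proj(c,[*(q@m[:2]+p[:2]),m[2]+p[3]])-u for m,u in zip(M,uv)])
for g,x0 in((f,[518,-72,1.02,0]),(lambda p:f([*p,0]),[518,-72,1.02])):
    s=least_squares(g,x0);print(np.round(s.x,3),np.degrees(s.x[2]),np.round(s.fun,1))
p=s.x
yaw=p[2];R=toolR(yaw,np.radians(43));a=np.array([np.cos(yaw),np.sin(yaw),0]);G=np.array([p[0],p[1],32])-113*a
plan(G+19*R[:,2],R)
E
```

```text
[522.343 -71.479   0.936  -2.245] 53.64675025657169 [ 0.8  0.6 -1.   0.3  0.6 -1.1 -0.2 -1.4  0.5  0.8 -0.8  0.9]
[521.618 -72.444   0.936] 53.64816267749424 [ 0.3 -0.9 -0.5 -1.2  1.5 -1.3 -1.1 -1.6  0.3  1.6 -0.6  1.7]
t 7.6 pos [ 435.  -194.5   75.1] q [-1.01  0.27  2.08  0.74  1.23 -0.8 ] F [0.3 0.2 0.8] grip [84.8  0. ]
shift [-0.01  -0.01   0.302] ang [-0.007  0.002  0.019] rows 1.5112898973566415 0.06763885354064066
```

>>> apply_moves(
  jaw=[85,85,85,85,18,18,18,18,18,18,18],
  translation=[
    [-0.01,-0.01,0.15],
    [-0.01,-0.01,0.3],
    [-0.01,-0.01,0.3],
    [-0.01,-0.01,0.3],
    [-0.01,-0.01,0.3],
    [-0.01,-0.01,0.3],
    [-0.01,-0.01,0.3],
    [-0.01,-0.01,0.3],
    [-0.01,-0.01,0.3],
    [-0.01,-0.01,0.3],
    [-0.01,-0.01,0.3],
  ],
  angular=[
    [0,0,0.02],
    [0,0,0.02],
    [0,0,0.02],
    [0,0,0.02],
    [0,0,0.02],
    [0,0,0.02],
    [0,0,0.02],
    [0,0,0.02],
    [0,0,0.02],
    [0,0,0.02],
    [0,0,0.02],
  ],
  force=80,
)

```text
time_s: 8.7
tcp_pos: [460.5, -153.2, 16.0]
orientation: [-0.168, 0.831, 0.418, 0.326]
wrist_force: [-2.9, -3.2, 6.4]
grip_width: 21.5
grip_force: 78.5
```

```bash
python3 - <<'E'
from h import *
s=arm.get_obs();R=Rt(s["orientation"]);print({k:np.round(v,2) for k,v in s.items() if k not in("qd","joint_torque")});print(np.degrees(np.arctan2(R[1,2],R[0,2])),np.degrees(np.arccos(-R[2,2])))
print(R.T@[0,0,60]/250)
E
```

```text
{'time_s': np.float64(8.7), 'q': array([-0.91,  0.38,  2.1 ,  0.83,  1.09, -0.83]), 'tcp_pos': array([ 460.52, -153.22,   16.01]), 'orientation': array([-0.17,  0.83,  0.42,  0.33]), 'wrist_force': array([-2.88, -3.16,  6.36]), 'ft_torque': array([-0.27, -0.17, -0.02]), 'grip_force': np.float64(78.52), 'grip_width': np.float64(21.48)}
54.04490903432001 43.03256151904901
[ 0.16377029 -0.0017211  -0.17543184]
```

>>> apply_moves(
  jaw=[18,18,18,18,18,18,18,18,18,18],
  translation=[
    [0.01,0,-0.01],
    [0.03,0,-0.032],
    [0.06,0,-0.064],
    [0.095,0,-0.102],
    [0.13,-0.001,-0.14],
    [0.165,-0.001,-0.177],
    [0.19,-0.002,-0.204],
    [0.21,-0.002,-0.225],
    [0.218,-0.002,-0.234],
    [0.218,-0.002,-0.234],
  ],
  angular=[
    [0,0,0],
    [0,0,0],
    [0,0,0],
    [0,0,0],
    [0,0,0],
    [0,0,0],
    [0,0,0],
    [0,0,0],
    [0,0,0],
    [0,0,0],
  ],
  force=80,
)

```text
time_s: 9.7
tcp_pos: [460.2, -152.5, 95.7]
orientation: [-0.169, 0.831, 0.418, 0.325]
wrist_force: [0.3, 0.1, -4.2]
grip_width: 21.0
grip_force: 78.3
```

```bash
python3 - <<'E'
from h import *
c=arm.camera("wrist");cv2.imwrite("pics/w3.png",c["pixels"][:,:,::-1])
R=np.array(c["R"]);t=np.array(c["t"])
s=arm.get_obs();T=Rt(s["orientation"])
print("cam in tool", np.round(T.T@(-R.T@t-s["tcp_pos"]),1)); print(np.round(R@T,3))
print({k:np.round(v,2) for k,v in s.items() if k not in("qd","joint_torque")})
E
```

```text
cam in tool [  77.6   -1.3 -142.4]
[[-0.001  1.    -0.   ]
 [-0.953 -0.001 -0.303]
 [-0.303 -0.     0.953]]
{'time_s': np.float64(9.75), 'q': array([-0.91,  0.2 ,  2.11,  0.77,  1.21, -0.7 ]), 'tcp_pos': array([ 459.92, -152.29,   95.19]), 'orientation': array([-0.17,  0.83,  0.42,  0.33]), 'wrist_force': array([ 0.15,  0.25, -5.49]), 'ft_torque': array([-0.91,  0.67, -0.01]), 'grip_force': np.float64(78.27), 'grip_width': np.float64(21.03)}
```

View pics/w3.png

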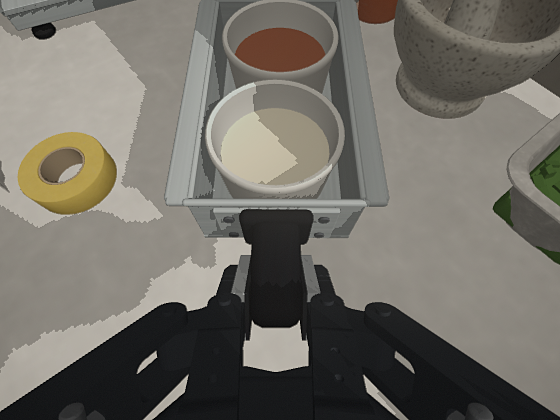

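```bash
cat >> h.py <<'E'
# tray in tool frame (from grasp)
YAW0=np.radians(53.85);RT0=Ro.from_euler('z',YAW0).as_matrix()
TR0=Rt([-0.168,0.831,0.418,0.326]);TP0=np.array([460.5,-153.2,16.0])
TRrel=TR0.T@RT0; TPrel=TR0.T@(np.array([522.,-72.,0])-TP0)
E
python3 - <<'E'
from h import *
from scipy.optimize import least_squares
c=arm.camera("wrist");s=arm.get_obs();T=Rt(s["orientation"]);p=s["tcp_pos"]
print("trayR",np.round(T@TRrel,3).tolist(),"pos",np.round(T@TPrel+p,1))
def pr(m,d): # d: pitch, z shift, x, yaw, y
    Rm=TRrel@Ro.from_euler('yz',[d[0],d[2]]).as_matrix()
    g=np.array([-113,0,32.]) # rotate about grip
    X=p+T@(TPrel+TRrel@(g+np.array([d[4],d[3],d[1]]))+Rm@(np.array(m)-g));return proj(c,X)
for m in((-78,52,44),(-78,-52,44),(-130,11,45),(-84,0,45)): print(m,np.round(pr(m,[0]*5),1))
def atv0(m1,m2,d):
    u,v=pr(m1,d),pr(m2,d);return u[0]+(v[0]-u[0])*(0-u[1])/(v[1]-u[1])
f=lambda d:np.array([*(pr((-78,52,44),d)-(166,205)),*(pr((-78,-52,44),d)-(389,205)),atv0((-78,52,44),(78,52,44),d)-198,atv0((-78,-52,44),(78,-52,44),d)-361,d[4]/2,d[1]/4])
print(np.round(f([0]*5),1));r=least_squares(f,[0]*5);print(np.round(r.x,3),np.round(r.fun,1))
E
```

```text
trayR [[0.589, -0.808, 0.003], [0.808, 0.589, -0.002], [-0.0, 0.003, 1.0]] pos [521.1 -70.8  78.9]
(-78, 52, 44) [168.2 205.1]
(-78, -52, 44) [395.3 203.1]
(-130, 11, 45) [255.  324.3]
(-84, 0, 45) [281.8 215.1]
[ 2.2  0.1  6.3 -1.9  2.2 -4.3  0.   0. ]
[-0.051 -3.978 -0.017  2.537  1.305] [-0.1 -0.6  0.5  0.7 -0.2 -0.4  0.7 -1. ]
```

```bash
cat > fit.py <<'E'
from h import *
from scipy.optimize import minimize
P={"scene":[(162.1,108.3),(271.5,80.9),(143.3,65.8),(242.1,42.5)],"top":[(166.8,213.6),(217.2,117.7),(96.5,184.6),(151.4,92.5)]}
cs={n:arm.camera(n) for n in("scene","top")}
img={n:cv2.GaussianBlur(cv2.cvtColor(cv2.resize(cv2.imread(f"pics/{n}.png"),None,fx=4,fy=4,interpolation=2),6),(0,0),2).astype(float) for n in cs}
for n in img: img[n]=np.clip(img[n],0,110 if n=="scene" else 70)/(110 if n=="scene" else 70)
def geo(p):
    a=np.array([np.cos(p[2]),np.sin(p[2]),0]);b=np.array([-a[1],a[0],0]);o=np.array([p[0],p[1],0]);return o,a,b
def score(p):
    o,a,b=geo(p);S=0
    for n,c in cs.items():
        sh=p[4:6] if n=="scene" else p[6:8]
        for y,dz in((0,125),(-125,0),(-125,125)):
            pts=np.array([proj(c,o+x*a+(y+s)*b+np.array([0,0,p[3]+32+dz+z]))+sh for x in(-52,-8) for s in(-11,11) for z in(-13,13)])
            h=cv2.convexHull(((pts+.5)*4-.5).astype(np.float32)).round().astype(int)
            m=np.zeros(img[n].shape,np.uint8);cv2.fillConvexPoly(m,h,1)
            d=cv2.dilate(m,np.ones((13,13)))-m
            S+=img[n][m>0].mean()-img[n][d>0].mean()
        for x,y,u in zip((0,0,170,170),(62.5,-187.5,62.5,-187.5),P[n]):
            S+=.02*np.sum((proj(c,o+x*a+y*b+np.array([0,0,296]))+sh-u)**2)/4
    return S+.02*np.sum(np.square(p[4:8]))
if __name__=="__main__":
    for zb in(40,55,70,85):
        x0=np.array([459,236,1.36,zb,0,0,0,0.]);sx=np.vstack([x0]+[x0+e for e in np.diag([4,4,.03,15,1,1,1,1])])
        r=minimize(score,x0,method="Nelder-Mead",options=dict(initial_simplex=sx,maxiter=600,xatol=.01,fatol=1e-5));print(np.round(r.x,3),round(r.fun,4))
    o,a,b=geo([459,236,1.36]);B=o+78*a
    for uv in((195.8,159.7),(193.9,158.2)):
        rr=ray(cs["scene"],uv);print(tri([rr,(B,np.array([0,0,1.]))]))
E
python3 fit.py
```

```text
[ 4.56479e+02  2.39152e+02  1.35300e+00  6.44290e+01 -1.44000e-01
  8.14000e-01 -5.60000e-01 -9.74000e-01] -2.2751
[ 4.57988e+02  2.40178e+02  1.34900e+00  6.39070e+01 -2.60000e-01
  9.56000e-01 -6.80000e-01 -4.29000e-01] -2.2864
[ 4.57838e+02  2.40117e+02  1.35300e+00  6.48320e+01 -1.35000e-01
  1.17400e+00 -4.60000e-01 -3.35000e-01] -2.2953
[ 4.58253e+02  2.39785e+02  1.35600e+00  6.33680e+01 -1.17000e-01
  1.00200e+00 -7.73000e-01 -3.75000e-01] -2.2886
(array([475.67870316, 312.12425889,  53.95179178]), [0.4, 0.4])
(array([473.79190669, 312.90163633,  60.39144219]), [1.7, 1.7])
```

```bash
cat >> h.py <<'E'
F=np.array([458,240,0.]);CY=1.353
CA=np.array([np.cos(CY),np.sin(CY),0]);CB=np.array([-CA[1],CA[0],0])
def tcp_for(x,z,y=0,d=101): # tray origin at x mm relative to home along CA, underside z
    return F+(78+x-d)*CA+y*CB+np.array([0,0,z+16])
E
python3 - <<'E'
from h import *
p=tcp_for(-181,77);print(p)
plan(p,toolR(CY,np.radians(43.03)))
s=.5-.5*np.cos(np.pi*np.arange(1,13)/12);print(np.round(s,2))
E
```

```text
[413.91997868  40.81929883  93.        ]
t 9.9 pos [ 459.7 -151.9   94.7] q [-0.91  0.2   2.11  0.78  1.21 -0.7 ] F [-0.2 -0.5 -4.4] grip [21.4 78.3]
shift [ 0.366 -0.605  0.359] ang [ 0.554 -0.005 -0.623] rows 3.9626367783607312 2.7808707739542857
[0.02 0.07 0.15 0.25 0.37 0.5  0.63 0.75 0.85 0.93 0.98 1.  ]
```

>>> apply_moves(
  jaw=[18,18,18,18,18,18,18,18,18,18,18,18],
  translation=[
    [0.007,-0.012,0.007],
    [0.026,-0.042,0.025],
    [0.055,-0.091,0.054],
    [0.092,-0.151,0.09],
    [0.135,-0.224,0.133],
    [0.183,-0.303,0.18],
    [0.231,-0.381,0.226],
    [0.275,-0.454,0.269],
    [0.311,-0.514,0.305],
    [0.34,-0.563,0.334],
    [0.359,-0.593,0.352],
    [0.366,-0.605,0.359],
  ],
  angular=[
    [0.011,0,-0.012],
    [0.039,0,-0.044],
    [0.083,-0.001,-0.093],
    [0.139,-0.001,-0.156],
    [0.205,-0.002,-0.231],
    [0.277,-0.003,-0.312],
    [0.349,-0.003,-0.392],
    [0.416,-0.004,-0.467],
    [0.471,-0.004,-0.53],
    [0.515,-0.005,-0.579],
    [0.543,-0.005,-0.611],
    [0.554,-0.005,-0.623],
  ],
)

```text
time_s: 11.1
tcp_pos: [413.2, 42.3, 93.4]
orientation: [-0.23, 0.724, 0.584, 0.286]
wrist_force: [0.2, 0.3, -4.3]
grip_width: 21.2
grip_force: 78.3
```

```bash
python3 - <<'E'
from h import *
cs={n:arm.camera(n) for n in("scene","top","wrist")}
w=cs["wrist"]["pixels"]
A=cv2.resize(cs["scene"]["pixels"][90:290,140:300],None,fx=2.2,fy=2.2,interpolation=2)
C=cv2.resize(w,(440,330),interpolation=3);C=np.vstack([C,np.zeros((110,440,3),np.uint8)])
np.savez("c4.npz",scene=cs["scene"]["pixels"],top=cs["top"]["pixels"],wrist=w)
for n in cs: np.save(f"cal_{n}.npy",{k:v for k,v in cs[n].items() if k!="pixels"},allow_pickle=True)
cv2.imwrite("pics/v4.png",np.hstack([A,C])[:,:,::-1])
for T in("bay","bay_mouth","tray","tray_handle"):
  for n in cs:
    for r in arm.tip_of(T,cs[n])[:2]: print(T,n,np.round(r["uv"],1),round(r["p"],2))
plan(tcp_for(-181,77),toolR(CY,np.radians(43.03)))
E
```

```text
bay scene [194.  160.7] 0.71
bay_mouth top [197.  220.8] 0.76
tray scene [217.1 197.2] 0.68
tray top [233.2 238. ] 0.96
tray_handle scene [231.6 228.6] 0.56
tray_handle top [269.3 248.7] 0.67
tray_handle wrist [279.  272.9] 0.59
t 11.85 pos [414.2  40.5  93.5] q [-0.59  0.08  2.25  0.74  1.23 -0.78] F [ 0.3 -0.1 -3.8] grip [20.7 78.3]
shift [-0.001 -0.002  0.002] ang [0.002 0.002 0.001] rows 0.01351476056988839 0.009082934679622198
```

View pics/v4.png

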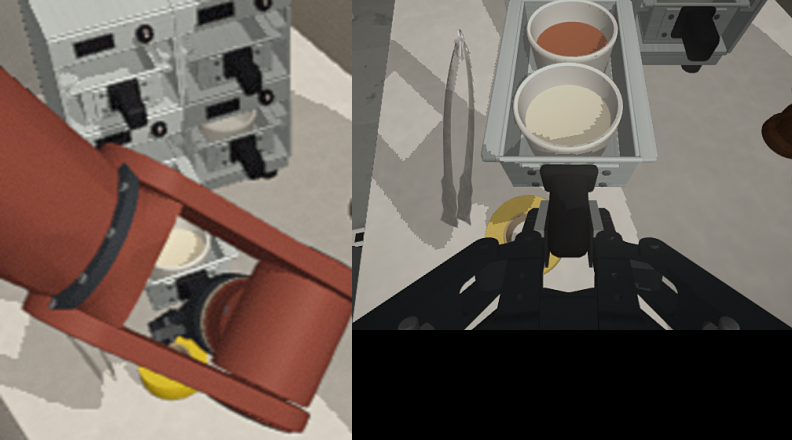

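```bash
cat > ov.py <<'E'
from h import *
def wcal(c): # apply lateral bias
    c=dict(c);c["t"]=np.array(c["t"])+np.array([-2.4,0,0]);return c
def boxpts(zb,y=-125,dz=0):
    return [F+x*CA+(y+s)*CB+np.array([0,0,zb+32+dz+z]) for x in(-52,-6) for s in(-11,11) for z in(-13,13)]
E
python3 - <<'E'
from ov import *
c=np.load("cal_wrist.npy",allow_pickle=True).item();c["pixels"]=np.zeros((420,560,3));c=wcal(c)
im=np.load("c4.npz")["wrist"][0:110,345:535]
k=4;im=np.ascontiguousarray(cv2.resize(im,None,fx=k,fy=k,interpolation=2)[:,:,::-1])
pt=lambda X:tuple(int(v) for v in ((proj(c,X)-(345,0)+.5)*k))
B=[pt(X) for X in boxpts(64)]
for i,j in((0,1),(2,3),(0,2),(1,3),(0,4),(1,5),(2,6),(3,7)): cv2.line(im,B[i],B[j],(0,255,255),1)
W=lambda y,z,x=0:F+x*CA+y*CB+np.array([0,0,z])
for p,q in((W(-62.5,40),W(-187.5,40)),(W(-62.5,40),W(-62.5,140)),(W(-187.5,40),W(-187.5,100)),(W(-187.5,40),W(-187.5,40,170))): cv2.line(im,pt(p),pt(q),(0,255,0),1)
for m in("z",):pass
cv2.imwrite("pics/ov4.png",im);print(B)
E
```

```text
[(453, 296), (534, 168), (334, 296), (402, 168), (396, 132), (465, -1), (286, 132), (344, -1)]
```

View pics/ov4.png

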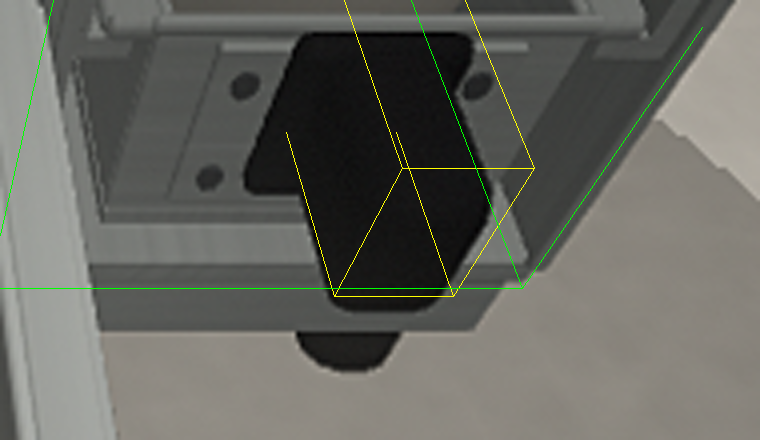

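```bash
python3 - <<'E'
from ov import *
from scipy.optimize import least_squares
c=np.load("cal_wrist.npy",allow_pickle=True).item();c["pixels"]=np.zeros((420,560,3));c=wcal(c)
px=lambda X:(proj(c,X)-(345,0)+.5)*4
W=lambda x,y,z,d:F+(x+d[0])*CA+(y+d[1])*CB+np.array([0,0,z])
X0=W(0,-187.5,40,[0,0]);
for nm,Y in(("corner",lambda d:W(0,-187.5,40,d)),("tipbot",lambda d:W(-52,-125,d[2]+19,d)),("tipTR",lambda d:W(-52,-136,d[2]+45,d))):
    b=px(Y([0,0,64]));print(nm,b,[np.round(px(Y(np.array([0,0,64.])+e))-b,1) for e in np.eye(3)])
def xat(p,q,y): p,q=px(p),px(q);return p[0]+(q[0]-p[0])*(y-p[1])/(q[1]-p[1])
for r in(0,2,3):
  f=lambda d:np.array([*(px(W(0,-187.5,40,d))-(541,267)),(xat(W(0,-187.5,40,d),W(100,-187.5,40,d),47)-702),*(px(W(-52,-125,d[2]+19,d))-(390,309)),xat(W(-52,-136+r,d[2]+45-r,d),W(-30,-136+r,d[2]+45-r,d),150)-478])
  s=least_squares(f,[0,0,60],loss="soft_l1",f_scale=6);print(np.round(s.x,2),np.round(f(s.x),1))
E
```

```text
corner [522.05793206 288.33377392] [array([-1.2, -3.1]), array([-4.3,  0. ]), array([0., 0.])]
tipbot [393.8323833  296.80875723] [array([-1.2, -3.9]), array([-5.4,  0. ]), array([ 2.6, -4.5])]
tipTR [534.99946109 168.49619629] [array([-1.7, -4. ]), array([-6.,  0.]), array([ 3.5, -5.5])]
[11.68 -8.3  48.88] [   2.6  -13.8 -240.5   -4.3    8.    16.2]
[10.03 -7.63 51.24] [ 1.70e+00 -8.90e+00 -2.43e+02 -2.00e-01  4.40e+00  3.60e+00]
[ 8.88 -7.33 52.91] [ 1.800e+00 -5.500e+00 -2.442e+02  3.700e+00  1.800e+00 -1.000e-01]
```

```bash
python3 - <<'E'
from ov import *
from scipy.optimize import least_squares
c=np.load("cal_wrist.npy",allow_pickle=True).item();c["pixels"]=np.zeros((420,560,3));c=wcal(c)
px=lambda X:(proj(c,X)-(345,0)+.5)*4
W=lambda x,y,z,d:F+(x+d[0])*CA+(y+d[1])*CB+np.array([0,0,z])
def xat(p,q,y): p,q=px(p),px(q);return p[0]+(q[0]-p[0])*(y-p[1])/(q[1]-p[1])
print(px(W(0,-187.5,0,[0,0])))
for r in(0,2,3):
 for use in(1,0):
  f=lambda d:np.array([*(px(W(0,-187.5,40,d))-(541,267))*use,(xat(W(0,-187.5,40,d),W(0,-187.5,90,d),47)-702),*(px(W(-52,-125,d[2]+19,d))-(390,309)),xat(W(-52,-136+r,d[2]+45-r,d),W(-30,-136+r,d[2]+45-r,d),150)-478])
  s=least_squares(f,[0,0,60],loss="soft_l1",f_scale=6);print(r,use,np.round(s.x,2),np.round(f(s.x),1))
E
```

```text
[434.76202017 414.45097788]
0 1 [ 7.2  -6.66 50.97] [ 1.  -0.4 -7.2 -2.5 15.9 17.7]
0 0 [ 31.04 -22.88  30.31] [  0.   -0.  -17.    2.   12.4   4.5]
2 1 [ 7.1  -6.39 52.84] [-0.  -0.2 -8.1  0.8  8.6  4.8]
2 0 [ 8.96 -7.65 51.32] [ 0.  -0.  -9.   1.3  8.   4.1]
3 1 [ 6.83 -6.34 54.24] [ 0.   0.7 -7.4  4.3  3.8  1. ]
3 0 [-1.07 -0.64 61.01] [-0.   0.  -5.3  0.9  5.   3.2]
```

```bash
python3 - <<'E'
from h import *
R=toolR(CY,np.radians(43.03))
plan(tcp_for(-181,65),R);plan(tcp_for(-150,65),R);plan(tcp_for(-130,65),R)
E
```

```text
t 11.85 pos [414.2  40.5  93.5] q [-0.59  0.08  2.25  0.74  1.23 -0.78] F [ 0.3 -0.1 -3.8] grip [20.7 78.3]
shift [-0.033 -0.002  0.037] ang [0.002 0.002 0.001] rows 0.24977725902069797 0.009082934679622198
t 11.85 pos [414.2  40.5  93.5] q [-0.59  0.08  2.25  0.74  1.23 -0.78] F [ 0.3 -0.1 -3.8] grip [20.7 78.3]
shift [ 0.057 -0.002  0.122] ang [0.002 0.002 0.001] rows 0.6733471144912612 0.009082934679622198
t 11.85 pos [414.2  40.5  93.5] q [-0.59  0.08  2.25  0.74  1.23 -0.78] F [ 0.3 -0.1 -3.8] grip [20.7 78.3]
shift [ 0.116 -0.002  0.176] ang [0.002 0.002 0.001] rows 1.055300592917934 0.009082934679622198
```

>>> apply_moves(
  jaw=[18,18,18,18,18,18,18,18,18,18,18,18],
  translation=[
    [-0.016,-0.001,0.018],
    [-0.033,-0.002,0.037],
    [-0.02,-0.002,0.05],
    [0,-0.002,0.068],
    [0.02,-0.002,0.088],
    [0.038,-0.002,0.105],
    [0.057,-0.002,0.122],
    [0.072,-0.002,0.136],
    [0.087,-0.002,0.15],
    [0.102,-0.002,0.163],
    [0.116,-0.002,0.176],
    [0.116,-0.002,0.176],
  ],
  angular=[
    [0,0,0],
    [0,0,0],
    [0,0,0],
    [0,0,0],
    [0,0,0],
    [0,0,0],
    [0,0,0],
    [0,0,0],
    [0,0,0],
    [0,0,0],
    [0,0,0],
    [0,0,0],
  ],
)

```text
time_s: 13.05
tcp_pos: [424.6, 91.2, 80.9]
orientation: [-0.229, 0.725, 0.583, 0.286]
wrist_force: [0.5, 0.5, -6.2]
grip_width: 21.0
grip_force: 78.2
```

```bash
python3 - <<'E'
from h import *
c=arm.camera("wrist");cv2.imwrite("pics/w5.png",c["pixels"][:,:,::-1])
np.save("cal_w5.npy",{k:v for k,v in c.items() if k!="pixels"},allow_pickle=True)
R=toolR(CY,np.radians(43.03));print(arm.get_obs()["ft_torque"])
plan(tcp_for(-130,65),R);plan(tcp_for(-90,65),R);
E
```

```text
[-1.58979721  0.40736535 -0.06130454]
t 13.1 pos [424.6  91.1  80.9] q [-0.46  0.1   2.27  0.81  1.15 -0.74] F [-0.5  1.  -6.2] grip [21.2 78.2]
shift [-0.001  0.002 -0.001] ang [0.    0.002 0.002] rows 0.011666057427586082 0.007359434535576566
t 13.1 pos [424.6  91.1  80.9] q [-0.46  0.1   2.27  0.81  1.15 -0.74] F [-0.5  1.  -6.2] grip [21.2 78.2]
shift [0.116 0.002 0.108] ang [0.    0.002 0.002] rows 0.7927924923456302 0.007359434535576566
```

View pics/w5.png

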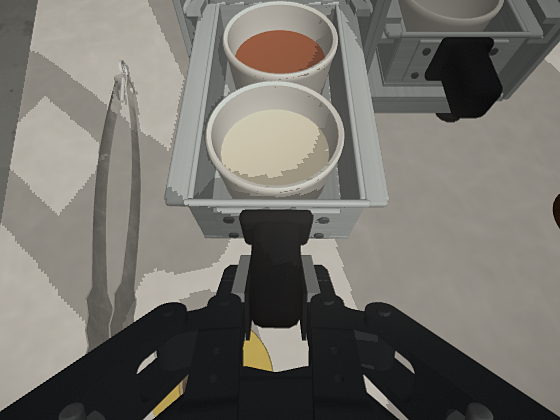

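>>> apply_moves(
  jaw=[18,18,18],
  translation=[
    [-0.006,0,0.006],
    [-0.011,0,0.012],
    [-0.011,0,0.012],
  ],
  angular=[
    [0,0,0],
    [0,0,0],
    [0,0,0],
  ],
)

```text
time_s: 13.4
tcp_pos: [424.8, 90.7, 76.9]
orientation: [-0.229, 0.726, 0.582, 0.286]
wrist_force: [1.2, -0.2, -3.7]
grip_width: 21.1
grip_force: 78.4
```

```bash
cat > st.py <<'E'
from h import *
s=arm.get_obs();z=s["tcp_pos"];d=z-tcp_for(0,0);R=Rt(s["orientation"])
print("t",round(float(s["time_s"]),2),"tray x,y,z",np.round([d@CA,d@CB,d[2]],1),"F a,b,z",np.round([s["wrist_force"]@CA,s["wrist_force"]@CB,s["wrist_force"][2]],1),"M",np.round([s["ft_torque"]@CA,s["ft_torque"]@CB,s["ft_torque"][2]],2),"grip",round(float(s["grip_width"]),1))
print("lean",np.degrees(np.arccos(-R[2,2])))
E
python3 st.py
```

```text
t 13.4 tray x,y,z [-1.299e+02  1.000e-01  6.090e+01] F a,b,z [ 0.1 -1.2 -3.7] M [ 0.02  1.14 -0.01] grip 21.1
lean 43.022314159799606
```

>>> apply_moves(
  jaw=[18,18,18,18,18,18],
  translation=[
    [0.02,0,0.019],
    [0.044,0,0.041],
    [0.068,0,0.063],
    [0.092,0,0.086],
    [0.117,0,0.109],
    [0.117,0,0.109],
  ],
  angular=[
    [0,0,0],
    [0,0,0],
    [0,0,0],
    [0,0,0],
    [0,0,0],
    [0,0,0],
  ],
)

```text
time_s: 14.0
tcp_pos: [433.1, 131.0, 77.0]
orientation: [-0.23, 0.725, 0.583, 0.286]
wrist_force: [-0.6, 0.2, -5.1]
grip_width: 21.1
grip_force: 78.8
```

```bash
python3 st.py
```

```text
t 14.0 tray x,y,z [-88.8   0.8  61. ] F a,b,z [ 0.1  0.6 -5.1] M [ 0.01  1.17 -0.  ] grip 21.1
lean 43.00721399007719
```

>>> apply_moves(
  jaw=[18,18,18,18,18,18],
  translation=[
    [0.02,0,0.019],
    [0.044,0,0.041],
    [0.068,0,0.063],
    [0.092,0,0.086],
    [0.117,0,0.109],
    [0.117,0,0.109],
  ],
  angular=[
    [0,0,0],
    [0,0,0],
    [0,0,0],
    [0,0,0],
    [0,0,0],
    [0,0,0],
  ],
)

```text
time_s: 14.6
tcp_pos: [441.8, 169.8, 77.0]
orientation: [-0.229, 0.725, 0.583, 0.286]
wrist_force: [-0.0, -1.0, -4.0]
grip_width: 20.8
grip_force: 78.8
```

```bash
python3 st.py
```

```text
t 14.6 tray x,y,z [-49.    0.6  61. ] F a,b,z [-0.9 -0.2 -4. ] M [0.02 1.16 0.04] grip 20.8
lean 43.00431286473563
```

>>> apply_moves(
  jaw=[18,18,18,18,18,18],
  translation=[
    [0.02,0,0.019],
    [0.04,0,0.037],
    [0.06,0,0.056],
    [0.08,0,0.075],
    [0.1,0,0.093],
    [0.1,0,0.093],
  ],
  angular=[
    [0,0,0],
    [0,0,0],
    [0,0,0],
    [0,0,0],
    [0,0,0],
    [0,0,0],
  ],
)

```text
time_s: 15.2
tcp_pos: [449.4, 202.9, 77.1]
orientation: [-0.229, 0.725, 0.583, 0.286]
wrist_force: [-0.2, 0.2, -3.9]
grip_width: 20.9
grip_force: 78.8
```

```bash
python3 st.py; python3 - <<'E'
from h import *
c=arm.camera("wrist");cv2.imwrite("pics/w6.png",c["pixels"][:,:,::-1])
E
```

```text
t 15.2 tray x,y,z [-15.1   0.4  61.1] F a,b,z [ 0.1  0.2 -3.9] M [0.06 1.18 0.01] grip 20.9
lean 42.99838609016965
```

View pics/w6.png

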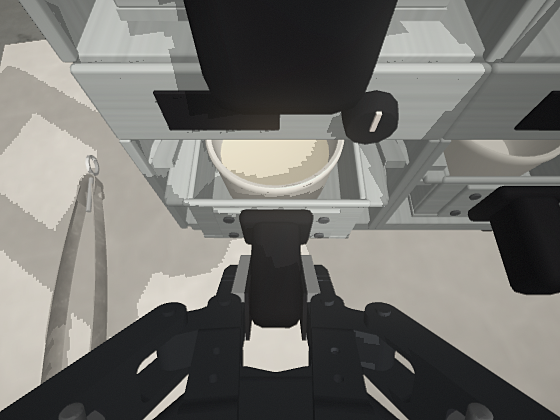

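>>> apply_moves(
  jaw=[18,18,18,18,18],
  translation=[
    [0.008,0,0.007],
    [0.016,0,0.015],
    [0.023,0,0.022],
    [0.029,0,0.027],
    [0.029,0,0.027],
  ],
  angular=[
    [0,0,0],
    [0,0,0],
    [0,0,0],
    [0,0,0],
    [0,0,0],
  ],
)

```text
time_s: 15.75
tcp_pos: [451.6, 211.9, 77.1]
orientation: [-0.229, 0.725, 0.583, 0.286]
wrist_force: [0.4, 0.1, -4.5]
grip_width: 21.2
grip_force: 78.8
```

```bash
python3 st.py
```

```text
t 15.75 tray x,y,z [-5.8  0.2 61.1] F a,b,z [ 0.2 -0.4 -4.5] M [-0.02  1.18  0.03] grip 21.2
lean 42.987119664278346
```

>>> apply_moves(
  jaw=[18,18,18,18,18,18],
  translation=[
    [0.004,0,0.004],
    [0.007,0,0.007],
    [0.011,0,0.01],
    [0.014,0,0.013],
    [0.018,0,0.017],
    [0.018,0,0.017],
  ],
  angular=[
    [0,0,0],
    [0,0,0],
    [0,0,0],
    [0,0,0],
    [0,0,0],
    [0,0,0],
  ],
)

```text
time_s: 16.35
tcp_pos: [453.0, 217.9, 77.0]
orientation: [-0.229, 0.725, 0.583, 0.286]
wrist_force: [0.0, 0.4, -3.7]
grip_width: 21.0
grip_force: 78.8
```

```bash
python3 st.py
```

```text
t 16.35 tray x,y,z [ 0.4  0.1 61. ] F a,b,z [ 0.4  0.1 -3.7] M [-0.03  1.18  0.01] grip 21.0
lean 42.9851532921188
```

Push on to find the stop.

>>> apply_moves(
  jaw=[18,18,18,18,18],
  translation=[
    [0.003,0,0.003],
    [0.006,0,0.005],
    [0.009,0,0.008],
    [0.012,0,0.011],
    [0.012,0,0.011],
  ],
  angular=[
    [0,0,0],
    [0,0,0],
    [0,0,0],
    [0,0,0],
    [0,0,0],
  ],
)

```text
time_s: 16.85
tcp_pos: [454.3, 219.5, 76.2]
orientation: [-0.226, 0.726, 0.584, 0.285]
wrist_force: [-3.1, -15.0, -1.3]
grip_width: 20.8
grip_force: 80.6
```

```bash
python3 st.py
```

```text
t 16.85 tray x,y,z [ 2.2 -0.8 60.2] F a,b,z [-15.4  -0.2  -1.3] M [0.15 1.95 0.56] grip 20.8
lean 42.683774108554886
```

```bash
python3 - <<'E'
from h import *
c=arm.camera("wrist");g=cv2.cvtColor(c["pixels"],7);g0=cv2.cvtColor(cv2.imread("pics/w6.png"),6)
for nm,im in(("w6",g0),("now",g)):
    for cols in((262,270,278,286),(505,515,525,535,545,552)):
        print(nm,[(u,int(np.max(np.where(im[200:335 if u<300 else 400,u]<45)[0],initial=-200))+200) for u in cols])
# profile of rows
print(g[310:340,275].tolist());print(g[290:345,525].tolist())
E
python3 st.py
```

```text
w6 [(262, 326), (270, 326), (278, 326), (286, 326)]
w6 [(505, 399), (515, 399), (525, 399), (535, 293), (545, 293), (552, 293)]
now [(262, 326), (270, 326), (278, 326), (286, 326)]
now [(505, 399), (515, 399), (525, 399), (535, 331), (545, 331), (552, 331)]
[38, 39, 38, 36, 38, 39, 37, 36, 37, 35, 34, 34, 33, 32, 31, 28, 18, 86, 202, 222, 215, 215, 215, 214, 214, 214, 214, 213, 213, 213]
[15, 16, 17, 18, 16, 15, 15, 15, 18, 16, 13, 16, 14, 14, 15, 14, 14, 16, 15, 17, 15, 16, 16, 13, 14, 15, 15, 15, 13, 14, 15, 15, 17, 14, 18, 16, 14, 6, 57, 154, 180, 171, 169, 169, 169, 169, 169, 168, 168, 168, 169, 169, 169, 169, 171]
t 16.9 tray x,y,z [ 2.2 -0.8 60.2] F a,b,z [-15.2  -0.5  -1.1] M [0.13 1.96 0.5 ] grip 20.9
lean 42.69193435412656
```

>>> apply_moves(
  jaw=[18,18,18,18,18,18],
  translation=[
    [-0.006,0,-0.005],
    [-0.01,0,-0.009],
    [-0.012,0,-0.006],
    [-0.015,0,-0.003],
    [-0.018,0,0],
    [-0.018,0,0],
  ],
  angular=[
    [0,0,0],
    [0,0,0],
    [0,0,0],
    [0,0,0],
    [0,0,0],
    [0,0,0],
  ],
)

```text
time_s: 17.5
tcp_pos: [453.0, 218.8, 73.9]
orientation: [-0.229, 0.725, 0.583, 0.286]
wrist_force: [0.3, -0.1, -3.0]
grip_width: 21.0
grip_force: 78.8
```

```bash
python3 st.py
```

```text
t 17.5 tray x,y,z [ 1.3  0.3 57.9] F a,b,z [-0.  -0.3 -3. ] M [0.05 1.02 0.05] grip 21.0
lean 43.00579113367545
```

>>> apply_moves(
  jaw=[18,18,18,18],
  translation=[
    [-0.003,0,0.003],
    [-0.006,0,0.006],
    [-0.006,0,0.006],
    [-0.006,0,0.006],
  ],
  angular=[
    [0,0,0],
    [0,0,0],
    [0,0,0],
    [0,0,0],
  ],
)

```text
time_s: 17.9
tcp_pos: [453.2, 218.9, 72.4]
orientation: [-0.23, 0.725, 0.583, 0.286]
wrist_force: [-0.6, -0.1, -0.7]
grip_width: 20.6
grip_force: 79.2
```

```bash
python3 st.py
```

```text
t 17.9 tray x,y,z [ 1.3  0.2 56.4] F a,b,z [-0.2  0.6 -0.7] M [0.25 0.13 0.21] grip 20.6
lean 43.07258225247981
```

>>> apply_moves(
  jaw=[30,50,50,50,50,50,50,50,50,50],
  translation=[
    [0,0,0],
    [0,0,0],
    [0,0,0],
    [0,0,0],
    [0,0,0],
    [0,0,-0.05],
    [0,0,-0.15],
    [0,0,-0.3],
    [0,0,-0.45],
    [0,0,-0.45],
  ],
  angular=[
    [0,0,0],
    [0,0,0],
    [0,0,0],
    [0,0,0],
    [0,0,0],
    [0,0,0],
    [0,0,0],
    [0,0,0],
    [0,0,0],
    [0,0,0],
  ],
)

```text
time_s: 18.9
tcp_pos: [439.7, 140.5, 158.3]
orientation: [-0.225, 0.726, 0.583, 0.289]
wrist_force: [0.5, -0.7, -0.1]
grip_width: 50.2
grip_force: 0.0
```

```bash
python3 - <<'E'
from h import *
cs={n:arm.camera(n) for n in("scene","top","wrist")}
for n in cs: cv2.imwrite(f"pics/end_{n}.png",cs[n]["pixels"][:,:,::-1])
for T in("tray_handle","ramekin_front","label_roll","tongs"):
  for n in cs:
    for r in arm.tip_of(T,cs[n])[:2]: print(T,n,np.round(r["uv"],1),round(r["p"],2))
# compare handle end positions (own vs neighbour) in wrist view: dark blobs
c=cs["wrist"]
for zb in(56,):
  for y in(0,-125):
    print(y,[np.round(proj(c,F+x*CA+y*CB+np.array([0,0,zb+45])),1).tolist() for x in(-52,-6)])
g=cv2.cvtColor(c["pixels"],7);n,l,st,ce=cv2.connectedComponentsWithStats((g<50).astype(np.uint8))
for i in range(1,n):
    if st[i,4]>300: print(st[i],np.round(ce[i]))
E
python3 st.py
```

```text
tray_handle scene [207.1 180.8] 0.82
tray_handle top [205.7 225.2] 0.9
tray_handle top [187.7 174.6] 0.17
tray_handle wrist [273.6 200.5] 0.61
ramekin_front scene [198. 169.] 0.74
ramekin_front top [180.  215.1] 0.6
ramekin_front top [197.1 223.4] 0.22
ramekin_front wrist [276.7 153.1] 0.96
label_roll scene [217. 255.] 0.87
label_roll scene [206.1 180.7] 0.21
label_roll top [262.1 274.2] 0.57
tongs scene [162.7 224.1] 0.94
tongs top [198.2 282.8] 0.68
tongs wrist [146.8 271.9] 0.75
0 [[276.1, 226.2], [275.8, 172.1]]
-125 [[448.4, 225.9], [434.4, 171.9]]
[ 212   10  103  124 8276] [272.  70.]
[ 484   11   76  131 6477] [531.  71.]
[308 115  28  27 556] [322. 127.]
[ 403  115   73   19 1179] [438. 124.]
[ 253  167   42   65 2044] [274. 196.]
[ 399  168   58   65 2634] [431. 198.]
[    0   258   560   162 42340] [275. 368.]
[ 510  265   50   67 2632] [538. 297.]
t 19.65 tray x,y,z [-75.6   0.3 138. ] F a,b,z [ 0.1 -0.4 -0.8] M [-0.    0.31 -0.03] grip 50.1
lean 42.98426372008798
```

```bash
python3 -c "
from station import arm
print(arm.finish_job())"
```

```text
the job is handed in; nothing more can be done
None
```

The loaded tray is fully home in the empty lower-left bay and released. Its handle end lines up with the neighbouring fixed tray's to within a pixel. The job was handed in at about 20 s, well under the 58 s limit. The roll and tongs were still in place in the last camera check; I never looked directly at the nose-half ramekin after insertion, and did not re-check the other bystanders, though nothing came near them.

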